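# Sort the cooking things back into rack, tray and dish

## Robot

A 7-joint arm with a two-finger parallel gripper is mounted at the origin on a cart in front of the work surface, level with it; the furniture and walls round the work are solid. World frame = base frame: x ahead of the robot, y to its left, z up, the work surface at z = 0. Lengths are in m, angles in rad, forces in N, time in s.
With the tool pointing down it reaches from about 0.4 to 0.875 m from the base axis. Payload 19.3 kg.
Tool frame: the origin (TCP) lies on the centre line of the jaws, within the pads' length; the fingertips stand 14 mm ahead of it and the grasp point (between the pads) lies 5 mm behind it (bot.tip_extent is the distance from the TCP to the fingertips, in m); z points along the fingers, y is the line along which they close (so a half turn about z gives the same grasp; the last joint's range is limited). The gripper opens to 85 mm and grips with 20 to 120 N. Pads are 22 mm wide; open, the fingers measure 114 mm over their backs; the gripper's body (76 mm by 85 mm) begins 54 mm behind the grasp point. The pads swing forward as they close: fully open they stand 13 mm farther back than shut.
Start: joints at [1.074, 0.521, -0.036, 1.599, 0.021, 1.021, -0.113], TCP at [0.259, -0.569, 0.207] pointing down, gripper open.
Joint ranges: [-2.91, 2.91], [-0.3, 2.13], [-1.5, 1.42], [0.17, 2.43], [-1.26, 4.41], [0.16, 1.93], [-2.52, 2.52]. Speed limits (rad/s): [1.89, 1.89, 2.39, 2.39, 3.01, 3.01, 3.01].

## Interface

Orientations are given as [roll, pitch, yaw] about the fixed x, y, z axes, in that order (R = Rz(yaw) Ry(pitch) Rx(roll)).
In Python, from workcell import monitor, grab_frame, camera_model, bot gives the robot as it stands.
- The arm moves only by the tool move_arm, never from a script. Its argument "moves" is a list of rows, each a list of 4 numbers: the shift along the world's x, y, z in mm, then the turn about the world's z in rad. A call has 1 to 12 rows; each row is the pose to reach, as a shift and turn from the pose commanded when the call began; what a row does not reach only later rows make up. A row lasts 1/8 s, in which the tool goes at most 62.5 mm and 10.7 degrees, less where a joint would pass 70% of its speed; a pose out of reach is approached as far as the arm can. A call with a gripper value outside its range is refused whole. "gripper" is the opening, from 0 (shut) to 1 (fully open), set as the call begins (left out, the last holds). The fingers move at their own pace and stop on an object; "newtons" is the grip in N (left out, the last holds). Time passes only in rows, so rows that repeat a pose let the fingers close. It gives the time, the measured TCP pose, the force, the opening and the grip force at its end, in the units of the state.
- monitor.observe(): the state, without advancing time (a new reading comes with each control period).
- grab_frame(name): name is "scene" or "top"; returns the picture (384x512x3 uint8, blue, green, red); there is no depth.
- camera_model(name): a dict with "vfov" (degrees; the focal length in pixels is half the picture's height over the tangent of half this angle, whatever the lens; pixels are square), "cx", "cy" (the principal point, pixels), "R" (3x3) and "t" (3): a world point X has camera coordinates R X + t. Camera axes: x right, y down, z forward; pixel columns grow to the right and rows downward; lengths in m; the calibration is good to about 2 mm. A picture is of the moment at which its call begins. camera_model takes no time and is no camera call.
- bot.job_done(): hands the job in; it is judged then, once.
The state is a dict: "clock": time; "qpos": joint angles; "qd": joint speeds; "joint_efforts": joint torques, N m; "position": TCP position; "tool_rot": TCP orientation; "force": force on the tool from outside, world axes, zero at the start; "moment": the same for the moment, N m; "grip_width": finger opening in m; "finger_force": force on a finger pad.
Only numpy, scipy, OpenCV 4.12 (cv2) and the standard library are available. Lean on these libraries where they do the work, as an engineer would, in place of code of your own. Each camera call takes 0.05 s, during which the arm holds its last target. There are 200 camera calls.

## Task

Put away what is left from cooking: stand the purple-capped and the black-capped spice jar upright in the wooden rack, one in each well; put the garlic and the mushroom in the shallow divided metal tray, one in each compartment; and lay the lime in the round dish. Either well and either compartment will do. Do not knock a jar over, and leave all five at rest in their holders. The other things on the table are not part of the job.

Things in the scene. Friction and masses are not known exactly. Their poses are not given: they have to be found in the camera images.
- curry_jar: loose round glass spice jar with a purple cap, 50 mm in diameter, 110 mm tall, about 0.09 kg, standing upright (it may lean by about 2 degrees on its uneven foot); origin at the centre of its underside, z up along its axis
- masala_jar: loose round glass spice jar with a black cap, wider: glass 56 mm and cap 58 to 60 mm in diameter, 104 mm tall, about 0.14 kg, standing upright; origin at the centre of its underside, z up along its axis
- garlic_center (a point): centre of the loose white garlic bulb, 43 x 45 mm across and 40 mm tall, roughly round seen from above; widest in its lower half and tapering above, so it slips out if held near the top; the point lies 20 mm above its underside, z up
- mushroom_center (a point): centre of the loose brown button mushroom, standing on its stem, round cap 52 mm across, 46 mm tall; the point lies 23 mm above its underside, z up
- lime_center (a point): centre of the loose green lime, lying: 57 mm long along its own x, 46 mm across along its own y, 45 mm tall; the point lies 22 mm above its underside
- spice_rack: fixed dark wooden spice rack, 82 mm (own x) by 158 mm (own y), 32 mm high, with two square wells open at the top, each 70 x 70 mm inside, in a row along its y: well centres at y = +38 and -38 mm, x = 0; inner floor 6 mm above the work surface. Origin at the centre of its underside, z up
- veg_tray: fixed shallow rectangular steel tray, 88 mm (own x) by 166 mm (own y), walls 4 mm thick and with rounded rim 13 mm high, one divider 12 mm high across the middle makes two compartments in a row along its y, each about 80 mm (x) by 77 mm (y) inside: centres at y = +40.5 and -40.5 mm, x = 0; inner floor 4 mm above the work surface. Origin at the centre of its underside, z up
- dish: fixed round white ceramic dish, rim 112 mm in diameter and 18 mm high, flat inner floor about 94 mm across and 5 mm above the work surface. Origin at the centre of its underside, z up
There are look-alikes about, which are no part of the job. Of the things that look like the dish, the larger one is meant. Of the things like the part that bears mushroom_center, leave any that is red; of the rest the larger one is meant.

How it is judged:
By the outcome, as a careful person would: the job done as asked, in the order asked, and still so for the second after the job is handed in, with the robot touching nothing.
It also fails if it takes over 136 s, if anything falls off the work surface, if the arm or the gripper's body presses on something with over 40 N, if the wrist force passes 120 N, or if a joint passes its speed limit or range.

## Working session

There is one attempt and no reset: what is moved stays moved. The work goes in short steps, Python scripts to look and compute and a tool call to move; the robot and the scene stay as the last step left them, time stands still between calls to the robot, and variables do not carry over. Pictures are saved under pics/ and viewed, at most 14 in all, crops included, and the job is handed in when it is done.

Besides the shell and the picture viewer there is one more tool, called after ">>>" in YAML: its name, and indented under it one key for each argument. move_arm: Moves the arm, as the interface text tells. Its arguments: {"type":"object","properties":{"moves":{"type":"array","items":{"type":"array","items":{"type":"number"}}},"gripper":{"type":"number"},"newtons":{"type":"number"}},"required":["moves"]}

```bash
ls; mkdir -p pics; python3 - <<'E'
from workcell import monitor, grab_frame, camera_model, bot
import cv2
for n in("scene","top"):
    cv2.imwrite(f"pics/{n}0.png",cv2.resize(grab_frame(n),None,fx=1.5,fy=1.5,interpolation=cv2.INTER_CUBIC)); print(camera_model(n))
print(monitor.observe(), bot.tip_extent)
E
```

```text
pics
{'vfov': 49.2242546157987, 'cx': 264.6052544465888, 'cy': 193.10148142240345, 'R': array([[-0.52544024, -0.85060114,  0.01975507],
       [-0.58006087,  0.34114056, -0.73969758],
       [ 0.62244835, -0.40012601, -0.67264941]]), 't': array([0.4444756 , 0.24789821, 0.8299649 ])}
{'vfov': 46.99363412273071, 'cx': 256.46550134953975, 'cy': 193.87726642887975, 'R': array([[ 0.02565736, -0.99952204,  0.01724499],
       [-0.99883587, -0.02633701, -0.04041378],
       [ 0.04084865, -0.01618801, -0.9990342 ]]), 't': array([0.18915878, 0.5223776 , 1.00075456])}
{'clock': 0.1, 'qpos': array([ 1.07381864,  0.5219426 , -0.03630033,  1.59995085,  0.02117854,
        1.02111163, -0.11278526]), 'qd': array([-0.00018491, -0.00208197,  0.00091718, -0.00328079,  0.00091801,
        0.00071588,  0.00121321]), 'joint_efforts': array([ 6.36814439e-03, -9.28488064e+01,  1.98518828e+00, -3.70534444e+01,
        1.82372611e-02,  5.28798162e-03, -1.24399203e-04]), 'position': array([ 0.25853303, -0.5686572 ,  0.20669101]), 'tool_rot': array([-3.14056664e+00,  6.77829414e-05,  4.26746756e-01]), 'force': array([ 0.15552012, -0.39843273, -0.20358279]), 'moment': array([-0.05664009, -0.00981323,  0.10509344]), 'finger_force': 0.0, 'grip_width': 0.08550996098690403} 0.014
```

View pics/scene0.png

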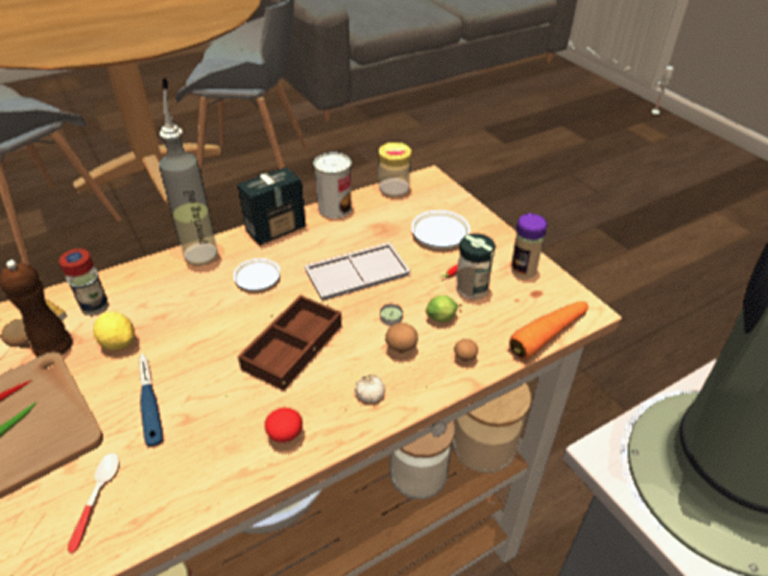

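View pics/top0.png

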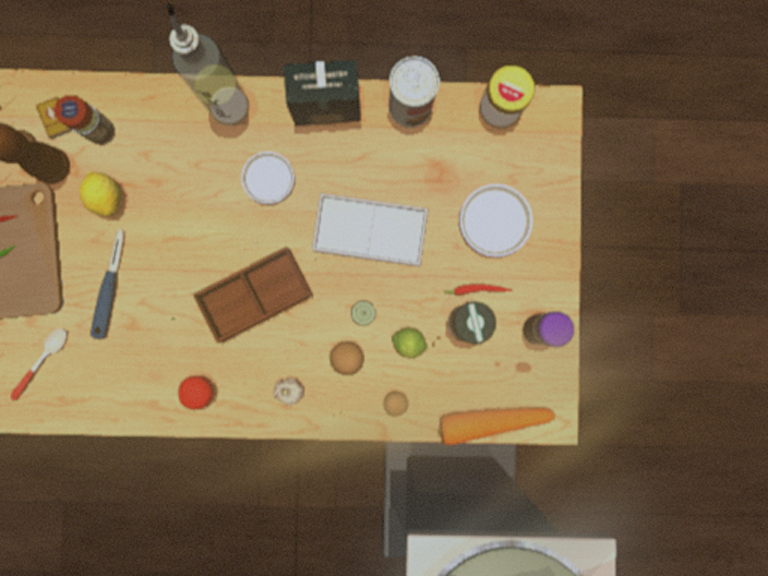

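The top picture (×1.5 pixels) shows these candidates:
- **Jars:** purple jar (556,329) and black jar (473,323). Distractors are the red-capped (73,110) and yellow-capped (511,88) jars.
- **Garlic:** (289,391).
- **Mushrooms:** large brown (347,358), small brown (395,403) and red (195,392). I choose the large brown one.
- **Lime:** (409,343), with a slice at (363,313) and a lemon at (100,194).
- **Dishes:** large (496,220) and small (267,178). I choose the large one.
- **Holders:** tray (370,230) and rack (253,295).

Next is a close crop to check these choices.

```bash
cat > h.py <<'E'
from workcell import monitor, grab_frame, camera_model, bot
import cv2, numpy as np
def f(c): return 192/np.tan(np.radians(c["vfov"])/2)
def ray(n,u,v):
    c=camera_model(n); d=c["R"].T@np.array([(u-c["cx"])/f(c),(v-c["cy"])/f(c),1]); return -c["R"].T@c["t"],d
def onz(n,u,v,z):
    o,d=ray(n,u,v); return o+d*(z-o[2])/d[2]
def px(n,X):
    c=camera_model(n); p=c["R"]@np.asarray(X)+c["t"]; return np.array([c["cx"]+f(c)*p[0]/p[2],c["cy"]+f(c)*p[1]/p[2]])
def crop(n,name,u0,v0,w,h,s):
    im=grab_frame(n); cv2.imwrite("pics/"+name,cv2.resize(im[v0:v0+h,u0:u0+w],None,fx=s,fy=s,interpolation=cv2.INTER_CUBIC)); return im
E
python3 - <<'E'
from h import *
crop("top","topc.png",125,115,265,180,3)
crop("scene","scc.png",150,130,250,160,3)
E
```

```text
(no output)
```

View pics/topc.png

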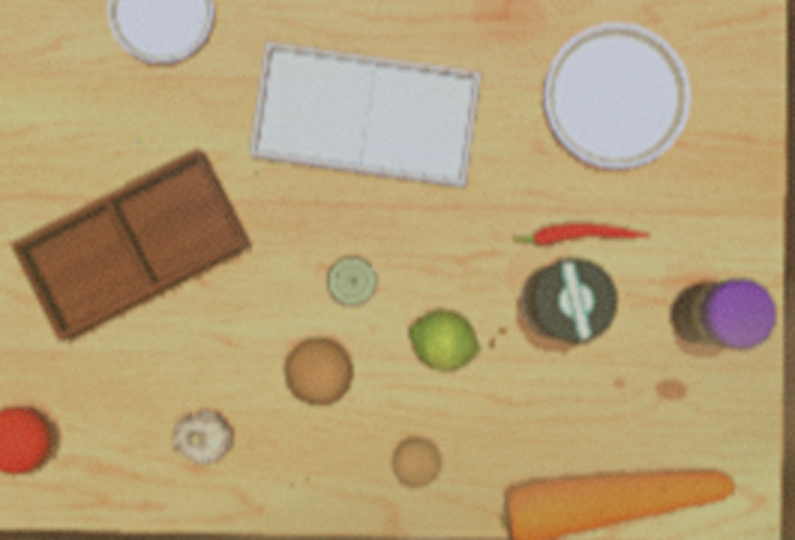

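View pics/scc.png

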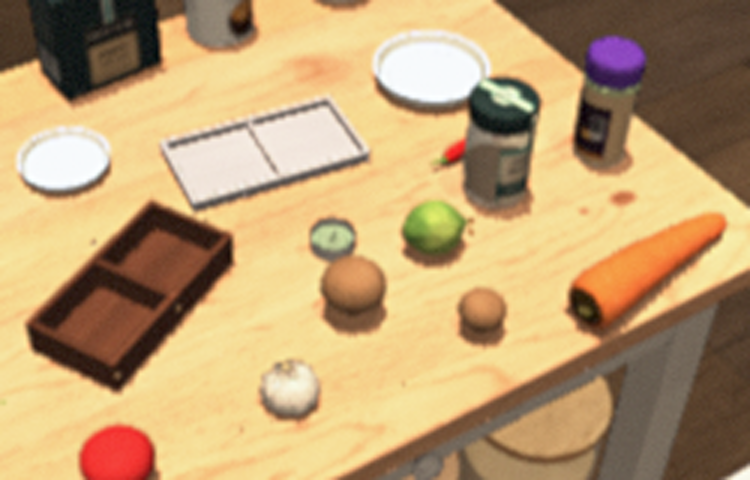

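```bash
python3 - <<'E'
from h import *
np.set_printoptions(precision=4,suppress=True)
T=lambda x,y:(125+(x+.5)/3-.5,115+(y+.5)/3-.5)
S=lambda x,y:(150+(x+.5)/3-.5,130+(y+.5)/3-.5)
def quad(ps,z):
    P=np.array([onz("top",*T(*p),z)[:2] for p in ps]); e=np.diff(np.vstack([P,P[:1]]),axis=0)
    print("centre",P.mean(0),"sides",np.hypot(*e.T),"ang",np.degrees(np.arctan2(e[:,1],e[:,0])))
quad([(202,150),(250,242),(66,340),(14,243)],.032)
quad([(267,43),(480,72),(465,186),(252,157)],.013)
quad([(544,96),(617,23),(690,96),(617,169)],.018)
for n,t,z in [("curry",(741,314),.110),("masala",(573,300),.104),("garlic",(203,437),.018),("mush",(319,371),.028),("lime",(443,340),.022),("small mush",(417,461),.02),("carrottip",(733,485),.02)]:
    X=onz("top",*T(*t),z); q=px("scene",X); print(n,X[:2],"scene crop",(q-[150,130])*3+1)
print("curry base scene", onz("scene",*S(601,160),0), "curry low", px("scene",onz("top",*T(741,314),0.11)-[0,0,.11]))
im=grab_frame("top")[115:295,125:390]; hsv=cv2.cvtColor(im,cv2.COLOR_BGR2HSV)
def blob(lo,hi,z,name):
    m=cv2.inRange(hsv,lo,hi); n,l,s,c=cv2.connectedComponentsWithStats(m); i=1+np.argmax(s[1:,4]); 
    cn=cv2.findContours((l==i).astype(np.uint8),0,1)[0][0]; P=np.array([onz("top",125+p[0][0],115+p[0][1],z)[:2] for p in cn],np.float32)
    print(name,s[i],onz("top",125+c[i][0],115+c[i][1],z)[:2],cv2.minEnclosingCircle(P),cv2.fitEllipse(P))
blob((28,90,30),(60,255,255),.022,"lime"); blob((120,60,50),(165,255,255),.11,"purple")
print(onz("top",*T(409,325),.022),onz("top",*T(479,348),.022))
E
```

```text
centre [0.5068 0.3974] sides [0.0774 0.1537 0.0817 0.1549] ang [-150.8266  119.6533   30.0577  -61.9233]
centre [0.6104 0.2275] sides [0.164  0.0881 0.1634 0.0879] ang [-96.1596 173.8662  83.782   -5.7407]
centre [0.6292 0.037 ] sides [0.0793 0.0786 0.0792 0.0784] ang [ -43.4991 -133.7497  136.3191   46.3247]
curry [ 0.4669 -0.0345] scene crop [618.3158  52.6782]
masala [0.4735 0.0805] scene crop [503.7382  96.5432]
garlic [0.3638 0.343 ] scene crop [292.023  385.2239]
mush [0.4157 0.2573] scene crop [354.8976 286.2613]
lime [0.4408 0.1652] scene crop [434.1896 229.95  ]
small mush [0.3499 0.1824] scene crop [483.2909 311.1022]
carrottip [ 0.3376 -0.0555] scene crop [722.1169 212.3102]
curry base scene [ 0.4569 -0.0294  0.    ] curry low [349.0226 180.2815]
lime [137 104  23  19 325] [0.441  0.1645] ((0.4408785402774811, 0.16370707750320435), 0.026451515033841133) ((0.44093137979507446, 0.16442951560020447), (0.03967243432998657, 0.048821527510881424), 161.26742553710938)
purple [234  93  23  22 399] [ 0.4688 -0.0309] ((0.4689550995826721, -0.030644100159406662), 0.024118414148688316) ((0.46878206729888916, -0.030969783663749695), (0.042973123490810394, 0.046582333743572235), 158.3885498046875)
[0.4514 0.191  0.022 ] [0.4355 0.138  0.022 ]
```

The crop confirms the choices, and each point agrees between the two views and with the given sizes. Now I move above the purple jar.

>>> move_arm:
  moves:
    - [10, 30, 5, 0.1]
    - [30, 75, 10, 0.24]
    - [50, 125, 15, 0.38]
    - [70, 175, 20, 0.52]
    - [90, 230, 20, 0.68]
    - [110, 285, 20, 0.85]
    - [130, 340, 20, 1.02]
    - [150, 395, 20, 1.18]
    - [170, 445, 20, 1.34]
    - [190, 490, 20, 1.5]
    - [203, 520, 20, 1.61]
    - [208, 536, 20, 1.65]
  gripper: 1
  newtons: 40

```text
clock: 1.75
position: [0.4671, -0.0315, 0.2272]
tool_rot: [3.141, -0.0, 2.08]
force: [-0.4, -1.0, -0.2]
grip_width: 0.0855
finger_force: 0.0
```

>>> move_arm:
  moves:
    - [0, -2, -25, 0]
    - [0, -2, -55, 0]
    - [0, -2, -85, 0]
    - [0, -2, -110, 0]
    - [0, -2, -130, 0]
    - [0, -2, -145, 0]
    - [0, -2, -155, 0]
    - [0, -2, -162, 0]
    - [0, -2, -162, 0]

```text
clock: 2.88
position: [0.4666, -0.035, 0.0651]
tool_rot: [-3.141, -0.0, 2.077]
force: [0.2, -0.3, 0.5]
grip_width: 0.0853
finger_force: 0.0
```

>>> move_arm:
  moves:
    - [0, 0, 0, 0]
    - [0, 0, 0, 0]
    - [0, 0, 0, 0]
    - [0, 0, 0, 0]
    - [0, 0, 0, 0]
    - [0, 0, 0, 0]
    - [0, 0, 0, 0]
    - [0, 0, 0, 0]
  gripper: 0.3
  newtons: 30

```text
clock: 3.88
position: [0.4671, -0.0352, 0.0657]
tool_rot: [3.141, 0.001, 2.077]
force: [-0.8, -0.8, 7.9]
grip_width: 0.0471
finger_force: 29.7
```

>>> move_arm:
  moves:
    - [0, 0, 10, 0]
    - [0, 0, 30, 0]
    - [0, 0, 55, 0]
    - [0, 0, 80, 0]
    - [0, 0, 105, 0]
    - [0, 0, 125, 0]
    - [0, 0, 135, 0]
    - [0, 15, 135, 0]
    - [2, 45, 135, 0]
    - [4, 85, 135, 0]
    - [6, 125, 135, 0]
    - [8, 165, 135, 0]

```text
clock: 5.38
position: [0.474, 0.1322, 0.1995]
tool_rot: [-3.141, -0.001, 2.077]
force: [0.0, 0.2, -1.6]
grip_width: 0.0467
finger_force: 31.5
```

>>> move_arm:
  moves:
    - [2, 40, 0, 0]
    - [4, 80, 0, 0]
    - [6, 120, 0, 0]
    - [8, 160, 0, 0]
    - [10, 200, 0, 0]
    - [11, 235, 0, 0]
    - [12, 265, 0, 0]
    - [13, 285, 0, 0]
    - [13, 297, 0, 0]
    - [13, 301, 0, 0]
    - [13, 301, 0, 0]
    - [13, 301, 0, 0]

```text
clock: 6.88
position: [0.488, 0.4303, 0.2002]
tool_rot: [3.142, 0.0, 2.076]
force: [0.5, -0.2, -1.2]
grip_width: 0.0469
finger_force: 31.5
```

```bash
python3 - <<'E'
from h import *
s=monitor.observe(); print(s["position"],s["tool_rot"],s["grip_width"])
a=crop("scene","s1.png",100,60,260,200,3)
E
```

```text
[0.48798035 0.43032738 0.2002318 ] [3.14158493e+00 4.28726156e-04 2.07595705e+00] 0.04685155895921841
```

View pics/s1.png

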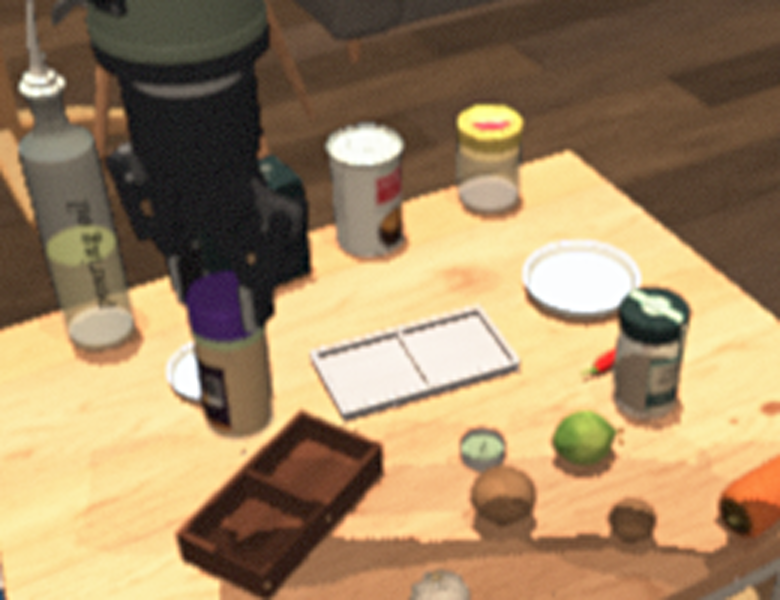

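The jar is held in the jaws near its cap, with its base around (238,425). The rack well below is clear. I'll check for tilt against the projection.

```bash
python3 - <<'E'
from h import *
for z in(.1345,.245,.006):
  p=px("scene",[.488,.4303,z]); print(z,(p-[100,60])*3+1)
for c in [(.5068+.0185*s,.3974-.0332*s,.032) for s in(1,-1)]: print((px("scene",c)-[100,60])*3+1)
for d in ((.025,0),(-.025,0),(0,.025),(0,-.025)): print((px("scene",[.488+d[0],.4303+d[1],.1345])-[100,60])*3+1)
E
```

```text
0.1345 [241.77733793 417.81685246]
0.245 [221.61661933 290.45750733]
0.006 [261.28583546 541.05598494]
[316.06379933 455.90796879]
[257.09278574 517.84514282]
[227.58943348 396.94403086]
[256.48137939 439.44899944]
[207.7852348 430.4741674]
[274.99759476 405.44694256]
```

>>> move_arm:
  moves:
    - [0, 0, -15, 0]
    - [0, 0, -40, 0]
    - [0, 0, -65, 0]
    - [0, 0, -85, 0]
    - [0, 0, -100, 0]
    - [0, 0, -110, 0]
    - [0, 0, -118, 0]
    - [0, 0, -123, 0]
    - [0, 0, -126, 0]
    - [0, 0, -128, 0]
    - [0, 0, -128, 0]

```text
clock: 8.3
position: [0.4878, 0.431, 0.0723]
tool_rot: [3.141, 0.0, 2.077]
force: [0.6, -0.4, -0.7]
grip_width: 0.0471
finger_force: 31.5
```

>>> move_arm:
  moves:
    - [0, 0, -1, 0]
    - [0, 0, -1.5, 0]
    - [0, 0, -1.5, 0]

```text
clock: 8.68
position: [0.4881, 0.4314, 0.0718]
tool_rot: [3.14, 0.0, 2.077]
force: [-0.7, -3.1, 12.6]
grip_width: 0.0469
finger_force: 33.3
```

>>> move_arm:
  moves:
    - [0, 0, 0, 0]
    - [0, 0, 0, 0]
    - [0, 0, 0, 0]
    - [0, 0, 0, 0]
  gripper: 0.75

```text
clock: 9.18
position: [0.4877, 0.4311, 0.0706]
tool_rot: [-3.141, -0.0, 2.077]
force: [-0.5, 0.6, 0.1]
grip_width: 0.0642
finger_force: 0.0
```

>>> move_arm:
  moves:
    - [0, 0, 8, 0]
    - [0, 0, 25, 0]
    - [0, 0, 50, 0]
    - [0, 0, 80, 0]
    - [0, 0, 110, 0]
    - [0, 0, 130, 0]
    - [0, -30, 135, 0]
    - [0, -80, 135, 0]
    - [-2, -135, 135, 0]
    - [-4, -190, 135, 0]
    - [-6, -245, 135, 0]
    - [-8, -295, 135, 0]
  gripper: 1

```text
clock: 10.68
position: [0.4795, 0.1341, 0.2062]
tool_rot: [3.141, 0.001, 2.076]
force: [0.3, 0.4, 0.1]
grip_width: 0.0855
finger_force: 0.0
```

```bash
python3 - <<'E'
from h import *
s=monitor.observe(); print(s["clock"],s["position"],s["tool_rot"],s["grip_width"])
a=crop("scene","s2.png",100,60,260,200,3)
E
```

```text
10.675 [0.47947361 0.13405881 0.20616913] [3.14141874e+00 5.42995107e-04 2.07627994e+00] 0.08551201923574991
```

View pics/s2.png

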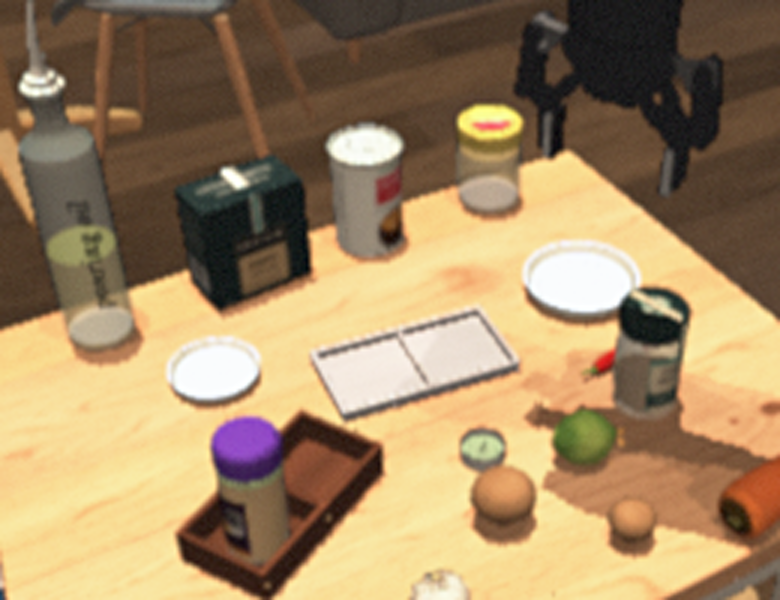

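The purple jar stands upright in the left well, with its cap at (248,448). Next is the black-capped jar.

>>> move_arm:
  moves:
    - [-3, -25, 0, 0]
    - [-6, -50, 0, 0]
    - [-6, -54, -5, 0]
    - [-6, -54, -30, 0]
    - [-6, -54, -60, 0]
    - [-6, -54, -85, 0]
    - [-6, -54, -105, 0]
    - [-6, -54, -120, 0]
    - [-6, -54, -132, 0]
    - [-6, -54, -141, 0]
    - [-6, -54, -147, 0]
    - [-6, -54, -147, 0]

```text
clock: 12.22
position: [0.4736, 0.0821, 0.0585]
tool_rot: [-3.141, -0.0, 2.077]
force: [0.4, -0.0, -0.2]
grip_width: 0.0856
finger_force: 0.0
```

>>> move_arm:
  moves:
    - [0, 0, 0, 0]
    - [0, 0, 0, 0]
    - [0, 0, 0, 0]
    - [0, 0, 0, 0]
    - [0, 0, 0, 0]
    - [0, 0, 0, 0]
    - [0, 0, 0, 0]
  gripper: 0.45
  newtons: 35

```text
clock: 13.1
position: [0.4739, 0.082, 0.0594]
tool_rot: [3.141, 0.001, 2.077]
force: [-4.0, -0.9, 12.3]
grip_width: 0.0559
finger_force: 34.5
```

>>> move_arm:
  moves:
    - [0, 0, 10, 0]
    - [0, 0, 30, 0]
    - [0, 0, 55, 0]
    - [0, 0, 80, 0]
    - [0, 0, 105, 0]
    - [0, 0, 125, 0]
    - [0, 0, 140, 0]
    - [3, 15, 142, 0]
    - [8, 45, 142, 0]
    - [15, 80, 142, 0]
    - [22, 120, 142, 0]
    - [29, 160, 142, 0]

```text
clock: 14.6
position: [0.5024, 0.2441, 0.2]
tool_rot: [-3.141, -0.0, 2.077]
force: [-0.3, 0.2, -0.5]
grip_width: 0.0563
finger_force: 37.7
```

>>> move_arm:
  moves:
    - [7, 35, 0, 0]
    - [14, 70, 0, 0]
    - [19, 95, 0, 0]
    - [22, 112, 0, 0]
    - [23, 120, 0, 0]
    - [23, 122, 0, 0]
    - [23, 122, 0, 0]
    - [23, 122, 0, 0]

```text
clock: 15.6
position: [0.5259, 0.3633, 0.2008]
tool_rot: [3.142, 0.0, 2.076]
force: [-0.1, -0.2, -1.7]
grip_width: 0.0559
finger_force: 37.7
```

```bash
python3 - <<'E'
from h import *
s=monitor.observe(); print(s["clock"],s["position"],s["tool_rot"],s["grip_width"],s["force"])
a=crop("scene","s3.png",100,60,260,200,3)
p=s["position"]
for z in(p[2]-.059,p[2]+.045,.032): print((px("scene",[p[0],p[1],z])-[100,60])*3+1)
E
```

```text
15.6 [0.52592383 0.36332975 0.20083345] [3.14152042e+00 3.99281778e-04 2.07595634e+00] 0.05587403900664925 [-0.07967516 -0.19776014 -1.72746019]
[305.34136788 347.98500418]
[292.73612979 229.40403574]
[316.72035854 455.03032325]
```

View pics/s3.png

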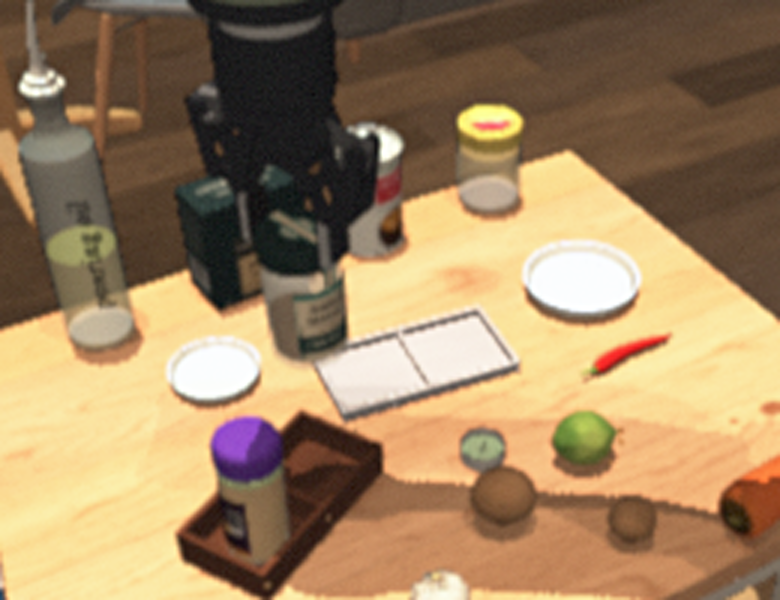

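The black jar is held upright above the right well, with its base around (308,345), as projected. I'll lower it.

>>> move_arm:
  moves:
    - [0, 0, -15, 0]
    - [0, 0, -40, 0]
    - [0, 0, -65, 0]
    - [0, 0, -85, 0]
    - [0, 0, -102, 0]
    - [0, 0, -115, 0]
    - [0, 0, -124, 0]
    - [0, 0, -130, 0]
    - [0, 0, -133, 0]
    - [0, 0, -135, 0]
    - [0, 0, -136, 0]
    - [0, 0, -136, 0]

```text
clock: 17.15
position: [0.5257, 0.3645, 0.0655]
tool_rot: [3.141, -0.0, 2.077]
force: [-3.3, -1.4, 7.6]
grip_width: 0.0558
finger_force: 38.7
```

Resting on the floor, so I release it and move toward the garlic.

>>> move_arm:
  moves:
    - [0, 0, 0, 0]
    - [0, 0, 0, 0]
    - [0, 0, 0, 0]
    - [0, 0, 0, 0]
    - [0, 0, 0, 0]
  gripper: 0.9

```text
clock: 17.77
position: [0.5257, 0.3641, 0.0647]
tool_rot: [-3.142, 0.0, 2.077]
force: [0.4, -0.4, 0.1]
grip_width: 0.0766
finger_force: 0.0
```

>>> move_arm:
  moves:
    - [0, 0, 8, 0]
    - [0, 0, 25, 0]
    - [0, 0, 50, 0]
    - [0, 0, 80, 0]
    - [0, 0, 110, 0]
    - [0, 0, 125, 0]
    - [-20, -20, 130, 0]
    - [-55, -35, 130, 0]
    - [-90, -45, 130, 0]
    - [-120, -45, 130, 0]
    - [-145, -35, 130, 0]
    - [-162, -22, 130, 0]
  gripper: 1

```text
clock: 19.27
position: [0.3628, 0.342, 0.195]
tool_rot: [3.141, 0.0, 2.077]
force: [0.0, 0.7, 0.2]
grip_width: 0.0852
finger_force: 0.0
```

```bash
python3 - <<'E'
from h import *
s=monitor.observe(); print(s["clock"],s["position"],s["tool_rot"],s["grip_width"],s["force"])
a=crop("scene","s4.png",100,100,200,150,4)
E
```

```text
19.275 [0.3627531  0.34202734 0.1950351 ] [3.14138909e+00 4.67258587e-04 2.07687440e+00] 0.08518458974551497 [0.02241441 0.66094692 0.21803815]
```

View pics/s4.png

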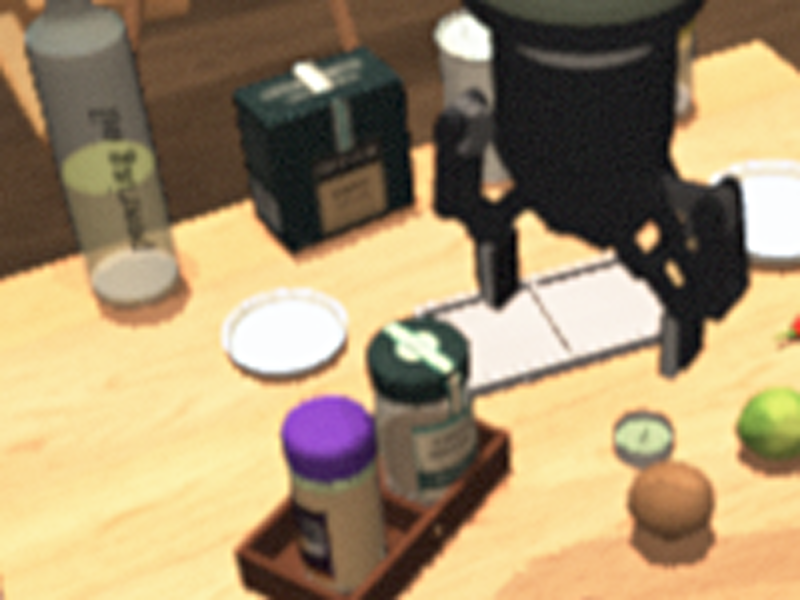

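Both jars stand in their wells. Now I descend on the garlic.

>>> move_arm:
  moves:
    - [1, 1, -30, 0]
    - [1, 1, -65, 0]
    - [1, 1, -95, 0]
    - [1, 1, -120, 0]
    - [1, 1, -140, 0]
    - [1, 1, -155, 0]
    - [1, 1, -165, 0]
    - [1, 1, -172, 0]
    - [1, 1, -176, 0]
    - [1, 1, -178, 0]
    - [1, 1, -178, 0]
  gripper: 0.85

```text
clock: 20.7
position: [0.3648, 0.3431, 0.0168]
tool_rot: [3.141, 0.0, 2.077]
force: [0.2, 0.3, 0.1]
grip_width: 0.0729
finger_force: 0.0
```

>>> move_arm:
  moves:
    - [0, 0, 0, 0]
    - [0, 0, 0, 0]
    - [0, 0, 0, 0]
    - [0, 0, 0, 0]
    - [0, 0, 0, 0]
    - [0, 0, 0, 0]
    - [0, 0, 0, 0]
  gripper: 0.3
  newtons: 25

```text
clock: 21.58
position: [0.3647, 0.3431, 0.0167]
tool_rot: [-3.142, 0.0, 2.077]
force: [-0.2, 0.4, -0.6]
grip_width: 0.0256
finger_force: 0.0
```

The fingers closed to their target with no force, so the garlic was missed. I'll look.

```bash
python3 - <<'E'
from h import *
a=crop("scene","s5.png",160,170,200,150,4)
p=monitor.observe()["position"]; print((px("scene",p)-[160,170])*4+1.5,(px("scene",p-[0,0,.014])-[160,170])*4+1.5)
E
```

```text
[348.60457062 354.13402547] [348.83108625 370.37891594]
```

View pics/s5.png

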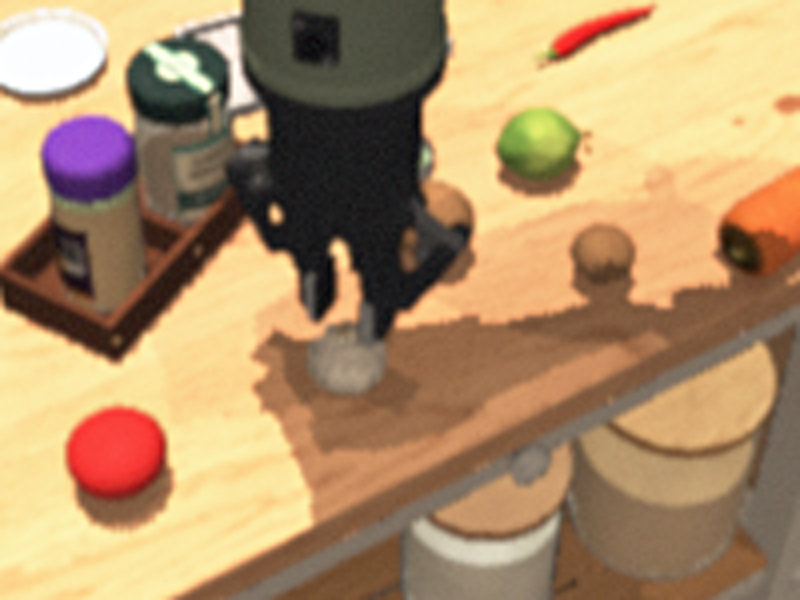

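```bash
python3 - <<'E'
from h import *
a=np.radians(29)
def fit(P,half,crop,s,tips):
    for sg in(1,-1):
        for dz in (0,.014): 
            X=np.array(P)+[sg*half*np.cos(a),sg*half*np.sin(a),-dz]; print(sg,dz,(px("scene",X)-crop)*s+(s-1)/2)
    print("seen",tips)
fit([.4795,.1341,.2062],.0428,[100,60],3,[(550,152),(670,190)])
fit([.3628,.342,.195],.0426,[100,100],4,[(500,305),(680,372)])
fit([.3647,.3431,.0167],.0128,[160,170],4,[(318,315),(375,340)])
o=onz("scene",160+346/4,170+358/4,.02); print("garlic",o)
im=grab_frame("top"); cv2.imwrite("pics/t5.png",cv2.resize(im[190:290,130:290],None,fx=4.5,fy=4.5,interpolation=cv2.INTER_CUBIC))
for z in(0,.02,.2):print((px("top",[.3647,.3431,z])-[130,190])*4.5+1.75)
E
```

```text
1 0 [554.59473313 199.80459191]
1 0.014 [553.64656648 215.32730566]
-1 0 [658.43254887 233.23315116]
-1 0.014 [656.4029191  248.91795103]
seen [(550, 152), (670, 190)]
1 0 [512.98489036 364.11952947]
1 0.014 [514.11776399 385.61107208]
-1 0 [668.4618019 426.9401218]
-1 0.014 [667.76625311 448.49565876]
seen [(500, 305), (680, 372)]
1 0 [328.4233231 344.8777737]
1 0.014 [328.85478858 361.13851608]
-1 0 [368.91350596 363.60327748]
-1 0.014 [368.9317521  379.83066223]
seen [(318, 315), (375, 340)]
garlic [0.35953145 0.34670078 0.02      ]
[286.69868024 312.4846361 ]
[281.65686254 316.7808283 ]
[225.09130617 364.98100457]
```

View pics/t5.png

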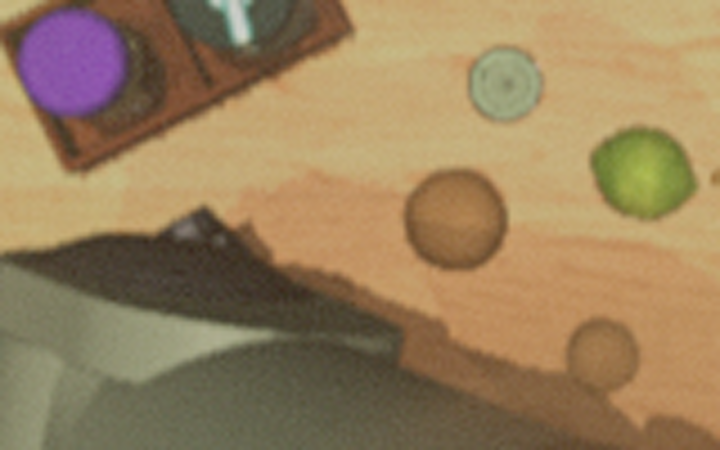

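The garlic has not moved. The fingertips sit about 37–50 mm higher than the stated tip extent implies, seen consistently in three pictures. That also explains the first jar being gripped at its cap. I'll open and descend further, watching the force.

>>> move_arm:
  moves:
    - [0, 0, 15, 0]
    - [-2, 2, 25, 0]
    - [-2, 2, 25, 0]
    - [-2, 2, 25, 0]
    - [-2, 2, 25, 0]
    - [-2, 2, 10, 0]
    - [-2, 2, -5, 0]
    - [-2, 2, -15, 0]
    - [-2, 2, -22, 0]
    - [-2, 2, -22, 0]
  gripper: 0.85

```text
clock: 22.92
position: [0.3624, 0.345, -0.0058]
tool_rot: [-3.141, 0.0, 2.077]
force: [0.6, 0.1, 0.1]
grip_width: 0.0724
finger_force: 0.0
```

```bash
python3 - <<'E'
from h import *
a=crop("scene","s6.png",200,210,100,75,6)
s=monitor.observe();print(s["position"],s["force"],s["grip_width"]); p=s["position"]
print((px("scene",p)-[200,210])*6+2.5)
E
```

```text
[ 0.36261246  0.34512921 -0.00538994] [-0.04719069 -0.46182644 -0.05243204] 0.07227531527216137
[281.674883   335.94009722]
```

View pics/s6.png

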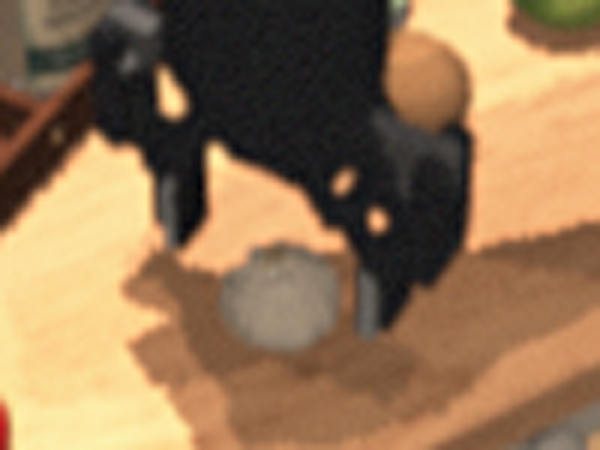

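The open tips are at (178,250) and (370,337), around z = 20 mm, straddling the garlic at (281,298). I lower 11 mm more and close.

>>> move_arm:
  moves:
    - [-1, -2, -4, 0]
    - [-1, -2, -8, 0]
    - [-1, -2, -10, 0]
    - [-1, -2, -10, 0]

```text
clock: 23.48
position: [0.3616, 0.3431, -0.0154]
tool_rot: [-3.141, 0.0, 2.077]
force: [0.2, 0.0, 0.5]
grip_width: 0.0728
finger_force: 0.0
```

>>> move_arm:
  moves:
    - [0, 0, 0, 0]
    - [0, 0, 0, 0]
    - [0, 0, 0, 0]
    - [0, 0, 0, 0]
    - [0, 0, 0, 0]
    - [0, 0, 0, 0]
    - [0, 0, 0, 0]
  gripper: 0.38
  newtons: 25

```text
clock: 24.35
position: [0.362, 0.3433, -0.015]
tool_rot: [3.141, -0.0, 2.077]
force: [-0.6, 0.8, 4.7]
grip_width: 0.0374
finger_force: 24.5
```

>>> move_arm:
  moves:
    - [0, 0, 4, 0]
    - [0, 0, 12, 0]
    - [0, 0, 25, 0]
    - [0, 0, 40, 0]
    - [0, 0, 60, 0]
    - [0, 0, 75, 0]
    - [0, 0, 80, 0]
    - [0, 0, 80, 0]

```text
clock: 25.35
position: [0.3618, 0.343, 0.0648]
tool_rot: [3.141, 0.0, 2.077]
force: [0.1, -0.2, -1.3]
grip_width: 0.0377
finger_force: 25.2
```

```bash
python3 - <<'E'
from h import *
a=crop("scene","s7.png",200,180,100,75,6)
s=monitor.observe();p=s["position"];print(p,s["force"],s["grip_width"],s["finger_force"],(px("scene",p)-[200,180])*6+2.5)
E
```

```text
[0.36166034 0.3429242  0.0644698 ] [-0.78859757 -0.09783169 -0.69447076] 0.03731017207033145 25.163818574510515 [286.68380669 389.98606405]
```

View pics/s7.png

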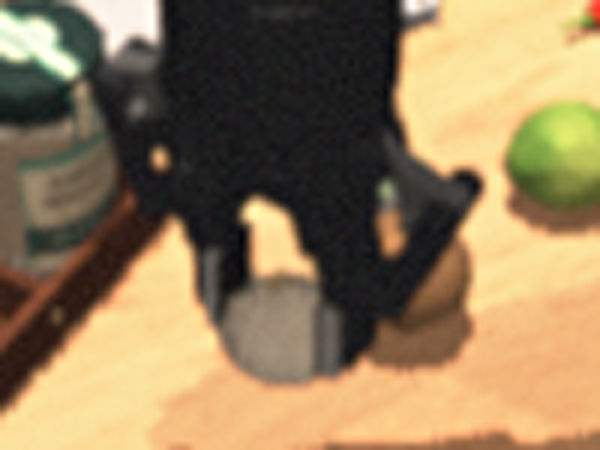

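The garlic is held between the pads and clear of the table. I carry it to the left tray compartment.

>>> move_arm:
  moves:
    - [0, 0, 25, 0]
    - [0, 0, 50, 0]
    - [10, -3, 60, 0.02]
    - [35, -10, 60, 0.06]
    - [70, -20, 60, 0.1]
    - [110, -32, 60, 0.14]
    - [150, -44, 60, 0.17]
    - [190, -56, 60, 0.17]
    - [222, -66, 60, 0.17]
    - [243, -72, 60, 0.17]
    - [253, -75, 60, 0.17]
    - [253, -75, 60, 0.17]

```text
clock: 26.9
position: [0.6143, 0.2681, 0.124]
tool_rot: [-3.141, -0.0, 2.247]
force: [-0.4, 0.6, -0.8]
grip_width: 0.0378
finger_force: 25.4
```

>>> move_arm:
  moves:
    - [0, 0, -20, 0]
    - [0, 0, -50, 0]
    - [0, 0, -80, 0]
    - [0, 0, -105, 0]
    - [0, 0, -120, 0]
    - [0, 0, -127, 0]
    - [0, 0, -131, 0]
    - [0, 0, -133, 0]
    - [0, 0, -133, 0]

```text
clock: 28.02
position: [0.615, 0.2681, -0.0079]
tool_rot: [3.141, 0.0, 2.247]
force: [-0.1, -0.5, -0.7]
grip_width: 0.0375
finger_force: 25.4
```

>>> move_arm:
  moves:
    - [0, 0, -2, 0]
    - [0, 0, -3, 0]
    - [0, 0, -3, 0]

```text
clock: 28.4
position: [0.6149, 0.2681, -0.0109]
tool_rot: [3.141, 0.0, 2.247]
force: [-1.7, -0.7, 4.8]
grip_width: 0.0374
finger_force: 25.8
```

>>> move_arm:
  moves:
    - [0, 0, 0, 0]
    - [0, 0, 0, 0]
    - [0, 0, 0, 0]
    - [0, 0, 0, 0]
  gripper: 0.55

```text
clock: 28.9
position: [0.6147, 0.268, -0.0114]
tool_rot: [-3.142, 0.0, 2.247]
force: [0.8, -0.5, -0.3]
grip_width: 0.0468
finger_force: 0.0
```

>>> move_arm:
  moves:
    - [0, 0, 3, 0]
    - [0, 0, 10, 0]
    - [0, 0, 22, 0]
    - [0, 0, 45, 0]
    - [0, 0, 75, 0]
    - [0, 0, 105, 0]
    - [0, 0, 125, 0]
    - [0, 0, 135, 0]

```text
clock: 29.9
position: [0.615, 0.2681, 0.1253]
tool_rot: [3.14, 0.0, 2.247]
force: [0.1, -0.3, -0.4]
grip_width: 0.0469
finger_force: 0.0
```

>>> move_arm:
  moves:
    - [-20, -1, 0, 0]
    - [-60, -3, 0, 0]
    - [-105, -5, 0, 0]
    - [-145, -8, 0, 0]
    - [-175, -10, 0, 0]
    - [-194, -11, 0, 0]
    - [-199, -11, 0, 0]
    - [-199, -11, -20, 0]
    - [-199, -11, -45, 0]
    - [-199, -11, -65, 0]
    - [-199, -11, -75, 0]
    - [-199, -11, -75, 0]
  gripper: 0.95

```text
clock: 31.4
position: [0.4157, 0.257, 0.0483]
tool_rot: [-3.141, -0.0, 2.247]
force: [-0.9, -0.3, 0.7]
grip_width: 0.0812
finger_force: 0.0
```

```bash
python3 - <<'E'
from h import *
s=monitor.observe();p=s["position"];print(s["clock"],p,s["force"],s["grip_width"])
im=grab_frame("scene"); cv2.imwrite("pics/s8.png",cv2.resize(im[110:260,190:350],None,fx=4.5,fy=4.5,interpolation=cv2.INTER_CUBIC))
print((px("scene",p)-[190,110])*4.5+1.75,(px("scene",[.4157,.2573,.028])-[190,110])*4.5+1.75)
E
```

```text
31.4 [0.41569336 0.25704138 0.04832671] [-0.85956022 -0.27041199  0.703081  ] 0.0812058602186395
[354.02974862 491.85798973] [352.57817388 519.72041576]
```

View pics/s8.png

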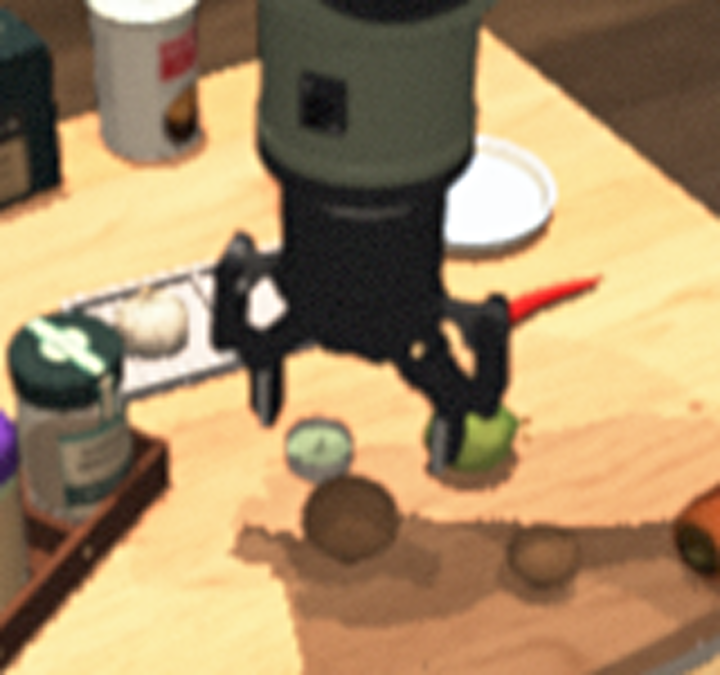

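The garlic sits in the left compartment at (150,320). The fingers are centred above the mushroom at (350,518). I descend and grip.

>>> move_arm:
  moves:
    - [0, 0, -12, 0]
    - [0, 0, -28, 0]
    - [0, 0, -42, 0]
    - [0, 0, -51, 0]
    - [0, 0, -57, 0]
    - [0, 0, -57, 0]

```text
clock: 32.2
position: [0.4155, 0.2571, -0.0086]
tool_rot: [-3.141, -0.0, 2.247]
force: [-1.0, 0.6, -0.0]
grip_width: 0.081
finger_force: 0.0
```

>>> move_arm:
  moves:
    - [0, 0, 0, 0]
    - [0, 0, 0, 0]
    - [0, 0, 0, 0]
    - [0, 0, 0, 0]
    - [0, 0, 0, 0]
    - [0, 0, 0, 0]
  gripper: 0.45
  newtons: 22

```text
clock: 32.95
position: [0.4158, 0.257, -0.0078]
tool_rot: [3.141, 0.0, 2.247]
force: [-2.0, -1.4, 8.6]
grip_width: 0.0478
finger_force: 21.3
```

>>> move_arm:
  moves:
    - [0, 0, 4, 0]
    - [0, 0, 12, 0]
    - [0, 0, 30, 0]
    - [0, 0, 55, 0]
    - [0, 0, 85, 0]
    - [0, 0, 110, 0]
    - [0, 0, 120, 0]
    - [0, 0, 120, 0]

```text
clock: 33.95
position: [0.416, 0.257, 0.1122]
tool_rot: [3.141, 0.0, 2.246]
force: [-0.6, 0.2, -0.5]
grip_width: 0.0479
finger_force: 22.8
```

>>> move_arm:
  moves:
    - [10, -4, 0, 0]
    - [35, -13, 0, 0]
    - [70, -26, 0, 0]
    - [110, -41, 0, 0]
    - [145, -54, 0, 0]
    - [172, -63, 0, 0]
    - [187, -69, 0, 0]
    - [190, -70, 0, 0]
    - [190, -70, -20, 0]
    - [190, -70, -50, 0]
    - [190, -70, -75, 0]
    - [190, -70, -95, 0]

```text
clock: 35.45
position: [0.6044, 0.1874, 0.0148]
tool_rot: [-3.14, -0.001, 2.248]
force: [0.0, 0.1, -0.7]
grip_width: 0.048
finger_force: 22.8
```

>>> move_arm:
  moves:
    - [0, 0, -8, 0]
    - [0, 0, -14, 0]
    - [0, 0, -18, 0]
    - [0, 0, -20, 0]
    - [0, 0, -21, 0]
    - [0, 0, -21, 0]

```text
clock: 36.2
position: [0.6059, 0.187, -0.0037]
tool_rot: [3.141, 0.0, 2.247]
force: [-1.7, -0.5, 5.2]
grip_width: 0.0477
finger_force: 23.3
```

>>> move_arm:
  moves:
    - [0, 0, 0, 0]
    - [0, 0, 0, 0]
    - [0, 0, 0, 0]
    - [0, 0, 0, 0]
  gripper: 0.7

```text
clock: 36.7
position: [0.6057, 0.1871, -0.0043]
tool_rot: [-3.142, -0.0, 2.247]
force: [0.0, 0.4, -0.1]
grip_width: 0.0594
finger_force: 0.0
```

>>> move_arm:
  moves:
    - [0, 0, 3, 0]
    - [0, 0, 10, 0]
    - [0, 0, 25, 0]
    - [0, 0, 50, 0]
    - [0, 0, 80, 0]
    - [0, 0, 105, 0]
    - [-15, -2, 115, -0.1]
    - [-45, -6, 115, -0.26]
    - [-85, -11, 115, -0.43]
    - [-120, -16, 115, -0.6]
    - [-148, -20, 115, -0.77]
    - [-164, -22, 115, -0.93]

```text
clock: 38.2
position: [0.4407, 0.165, 0.1118]
tool_rot: [3.141, -0.0, 1.312]
force: [0.5, 0.5, -1.1]
grip_width: 0.0602
finger_force: 0.0
```

```bash
python3 - <<'E'
from h import *
s=monitor.observe();print(s["clock"],s["position"],s["tool_rot"])
im=grab_frame("scene"); hsv=cv2.cvtColor(im,cv2.COLOR_BGR2HSV)
m=cv2.inRange(hsv,(28,110,30),(60,255,255)); m[:, :280]=0;m[:,330:]=0
n,l,st,c=cv2.connectedComponentsWithStats(m); i=1+np.argmax(st[1:,4]); print(st[i],c[i],onz("scene",*c[i],.022), px("scene",[.441,.1648,.022]))
# brown mushroom in tray?
print(px("scene",[.606,.187,.03]))
m=cv2.inRange(hsv,(5,60,40),(20,220,190)); q=px("scene",[.606,.187,.03]).astype(int); r=m[q[1]-14:q[1]+14,q[0]-14:q[0]+14]; ys,xs=np.nonzero(r); print(len(xs),xs.mean()+q[0]-14,ys.mean()+q[1]-14)
E
```

```text
38.2 [0.44073383 0.16496612 0.11178759] [ 3.14062537e+00 -3.33855553e-04  1.31173082e+00]
[285 198  20  16 244] [294.09016393 205.67622951] [0.44307721 0.16457222 0.022     ] [294.49756096 206.2183545 ]
[252.39088905 169.73005199]
133 252.08270676691728 172.25563909774436
```

>>> move_arm:
  moves:
    - [0, 0, -20, -0.04]
    - [0, 0, -50, -0.04]
    - [0, 0, -75, -0.04]
    - [0, 0, -95, -0.04]
    - [0, 0, -110, -0.04]
    - [0, 0, -119, -0.04]
    - [0, 0, -124, -0.04]
    - [0, 0, -126, -0.04]
    - [0, 0, -126, -0.04]
  gripper: 0.95

```text
clock: 39.38
position: [0.4419, 0.1651, -0.0151]
tool_rot: [3.141, -0.0, 1.277]
force: [-0.3, 0.4, -0.7]
grip_width: 0.0813
finger_force: 0.0
```

>>> move_arm:
  moves:
    - [0, 0, 0, 0]
    - [0, 0, 0, 0]
    - [0, 0, 0, 0]
    - [0, 0, 0, 0]
    - [0, 0, 0, 0]
    - [0, 0, 0, 0]
    - [0, 0, 0, 0]
  gripper: 0.38
  newtons: 25

```text
clock: 40.25
position: [0.4419, 0.1651, -0.0149]
tool_rot: [3.141, -0.0, 1.277]
force: [-2.0, -1.2, 10.5]
grip_width: 0.0436
finger_force: 23.8
```

>>> move_arm:
  moves:
    - [0, 0, 4, 0]
    - [0, 0, 12, 0]
    - [0, 0, 30, 0]
    - [0, 0, 55, 0]
    - [0, 0, 85, 0]
    - [0, 0, 110, 0]
    - [0, 0, 120, 0]
    - [0, 0, 120, 0]

```text
clock: 41.25
position: [0.4419, 0.165, 0.1049]
tool_rot: [3.141, -0.0, 1.276]
force: [-0.6, 0.1, -0.3]
grip_width: 0.0437
finger_force: 25.6
```

>>> move_arm:
  moves:
    - [10, -7, 0, 0]
    - [35, -24, 0, 0]
    - [70, -48, 0, 0]
    - [105, -72, 0, 0]
    - [140, -96, 0, 0]
    - [167, -114, 0, 0]
    - [183, -125, 0, 0]
    - [187, -128, 0, 0]
    - [187, -128, -20, 0]
    - [187, -128, -50, 0]
    - [187, -128, -75, 0]
    - [187, -128, -92, 0]

```text
clock: 42.75
position: [0.6273, 0.0376, 0.0105]
tool_rot: [-3.139, 0.001, 1.278]
force: [-0.2, 0.9, 0.3]
grip_width: 0.0438
finger_force: 25.6
```

>>> move_arm:
  moves:
    - [0, 0, -8, 0]
    - [0, 0, -14, 0]
    - [0, 0, -18, 0]
    - [0, 0, -21, 0]
    - [0, 0, -23, 0]
    - [0, 0, -23, 0]

```text
clock: 43.5
position: [0.6289, 0.037, -0.0097]
tool_rot: [3.141, 0.0, 1.277]
force: [-2.5, -0.8, 6.1]
grip_width: 0.0437
finger_force: 26.1
```

>>> move_arm:
  moves:
    - [0, 0, 0, 0]
    - [0, 0, 0, 0]
    - [0, 0, 0, 0]
    - [0, 0, 0, 0]
  gripper: 0.62

```text
clock: 44.0
position: [0.6287, 0.037, -0.0103]
tool_rot: [-3.142, -0.0, 1.277]
force: [0.3, 0.1, -0.2]
grip_width: 0.0531
finger_force: 0.0
```

>>> move_arm:
  moves:
    - [0, 0, 3, 0]
    - [0, 0, 10, 0]
    - [0, 0, 25, 0]
    - [0, 0, 50, 0]
    - [0, 0, 80, 0]
    - [0, 0, 110, 0]
    - [0, 0, 140, 0]
    - [-20, -25, 150, 0]
    - [-50, -70, 150, 0]
    - [-80, -120, 150, 0]
    - [-110, -170, 150, 0]
    - [-130, -210, 150, 0]

```text
clock: 45.5
position: [0.4973, -0.175, 0.1408]
tool_rot: [3.141, 0.001, 1.276]
force: [1.5, 0.2, 0.6]
grip_width: 0.0526
finger_force: 0.0
```

>>> move_arm:
  moves:
    - [-15, -40, 0, 0]
    - [-30, -80, 0, 0]
    - [-45, -120, 0, 0]
    - [-55, -140, 0, 0]
    - [-55, -140, 0, 0]
    - [-55, -140, 0, 0]

```text
clock: 46.25
position: [0.4442, -0.3122, 0.1403]
tool_rot: [3.141, -0.0, 1.278]
force: [0.6, -0.3, -0.8]
grip_width: 0.0531
finger_force: 0.0
```

```bash
python3 - <<'E'
from h import *
crop("scene","s9.png",140,110,220,165,3.6); print(monitor.observe()["clock"])
E
```

```text
46.3
```

View pics/s9.png

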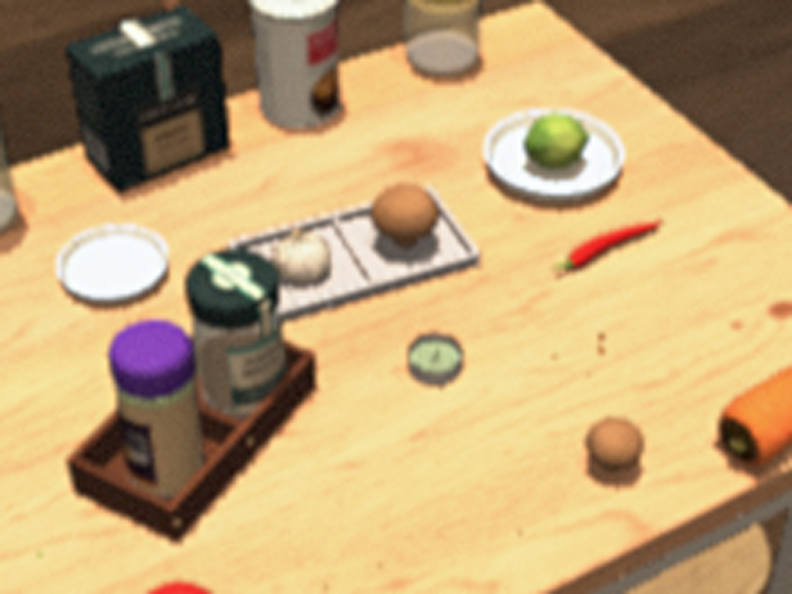

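All five are in their holders: the jars upright at (153,410) and (237,330), the garlic at (303,258), the mushroom at (404,212) and the lime at (555,140). The arm is clear, so I hand the job in.

```bash
python3 -c "
from workcell import bot
print(bot.job_done())"
```

```text
the job is handed in; nothing more can be done
None
```

I handed the job in at about 46 s: the last picture shows both jars upright in the rack wells, the garlic and mushroom in separate tray compartments and the lime in the larger dish, with the arm clear; the first try at the garlic closed on nothing, and the second held.

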